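# Loosen the rack loader's clamp ring and slide its fence open

### The job

The rack loader's fence is to be opened for a wider rack. Run a fingertip round the knurled rim of the blue clamp ring to loosen it anticlockwise (seen from above) by two full turns, within an eighth of a turn, so that its yellow dot ends about where it began; only then push the aluminium fence with a fingertip, away from the ring, fully home against its two end stops. Do not grip or straddle the fence, leave the black ring alone, and leave every loose item where it stands.

Things in the scene. Friction and masses are not known exactly. Their poses are not given: they have to be found in the camera images.
- loader: Rack loader: white fixed base plate 200 (x) x 310 (y) x 14 mm; origin at the centre of its underside, on the bench. Its z is up; its yaw is within about 20 deg of the bench axes. In its frame: the ring's axis is at x -25, y +90 mm; the fence slides along -y; two dark steel end stops (14 x 20 mm, 34 mm above the plate) stand at y -118, x -75 and x +25; a low cream rib (12 mm wide, top 26 mm above the bench) runs along y at x +52; a cup stands behind that rib.
- clamp_ring (a joint): Turn of the blue clamp ring about its vertical axis, rad; grows anticlockwise seen from above (loosening). It starts at 0 to 0.8 (fully tight, a hard stop just below 0). It needs about 0.05 N m, turns freely both ways, stays where it is left, and has 3 turns to its far stop. It does not rise as it turns.
- ring_top (a point): Centre of the top face of the blue clamp ring, on its axis, 45 mm above the bench. The ring is a solid disc of 98 mm outside diameter over 30 upright ribs (10 mm apart, standing about 3 mm proud), its rim from 19 to 45 mm above the bench; a steel cap of 44 mm diameter stands 3 mm above the middle of the top. This frame turns with the ring.
- ring_dot (a point): Yellow dot (14 mm) on top of the blue ring, 36 mm from its axis; it goes round with the ring.
- fence (a joint): Slide of the fence, m; grows as it moves along the loader's -y, away from the ring; starts at 0 to 0.025, 0.080 is fully home against the end stops. It slides stiffly (about 3 N) and stays where it is left.
- fence_face (a point): Middle of the fence's push face (the side towards the ring, with a red stripe along its upper edge). The fence is an upright aluminium wall, 110 mm long along the loader's x, 8 mm thick, from 15 to 57 mm above the bench; this point lies 36 mm above the bench. Its y axis is the loader's y and points from the face towards the ring; the wall extends 8 mm to -y of it. A thin tongue (top about 4 mm above the plate) runs from it to under the ring.
- strainer_ring (a joint): Turn of the black knurled ring on the grey strainer, rad, starts at 0. To be left alone.
- strainer_top (a point): Centre of the top of the black ring (66 mm diameter, 62 mm above the bench) on the fixed grey strainer, whose base plate is 130 x 150 x 12 mm.
- cup_a_mid (a point): Small sample cup with a dark red lid, 32 mm diameter, 36 mm high, loose on the loader's plate behind the rib; point at its centre. Leave it.
- cup_b_mid (a point): Small sample cup with an orange lid, 30 mm diameter, 34 mm high, loose on the strainer's plate; point at its centre. Leave it.
- jar_mid (a point): Specimen jar with a dark red lid, 68 mm diameter, 75 mm high, loose; point at its centre. Leave it.
- rack_mid (a point): White tube rack, 30 x 205 mm, 90 mm high with eight capped tubes, loose; point at its centre. Leave it.
- tip_box_mid (a point): Blue tip box with clear lid, 85 x 120 x 70 mm, loose; point at its centre. Leave it.
- carton_mid (a point): White carton 100 x 140 x 75 mm, loose; point at its centre. Leave it.

How it is judged:
By the outcome, as a careful person would: the job done as asked, in the order asked, and still so for the second after the job is handed in, with the robot touching nothing.
It also fails if it takes over 64 s, if anything falls off the work surface, if the arm or the gripper's body presses on something with over 40 N, if the wrist force passes 120 N, or if a joint passes its speed limit or range.

### The arm

A 6-joint arm with a two-finger parallel gripper is mounted at the origin on the work surface. World frame = base frame: x ahead of the robot, y to its left, z up, the work surface at z = 0. Lengths are in m, angles in rad, forces in N, time in s.
With the tool pointing down it reaches from about 0.375 to 0.9 m from the base axis. Payload 3.1 kg.
Tool frame: the origin (TCP) lies between the finger pads; the fingertips stand 14 mm ahead of it and the grasp point (between the pads) lies 5 mm behind it (robot.finger_overhang is the distance from the TCP to the fingertips, in m); z points along the fingers, y is the line along which they close (so a half turn about z gives the same grasp; the last joint's range is limited). The gripper opens to 87 mm and grips with 3 to 60 N. Pads are 19 mm wide; open, the fingers measure 117 mm over their backs; the gripper's body (75 mm by 190 mm) begins 51 mm behind the grasp point.
Start: joints at [0.994, 0.527, 1.433, -0, 1.181, -0.178], TCP at [0.243, 0.576, 0.237] pointing down, gripper open.
Joint ranges: [-3.08, 3.08], [-0.75, 2.2], [0.22, 2.44], [-1.43, 4.57], [0, 2.65], [-2.85, 2.85]. Speed limits (rad/s): [2.79, 2.79, 3.14, 3.14, 3.14, 3.14].

### API

Orientations are given as a unit quaternion [x, y, z, w].
In Python, from rig import monitor, cams, workorder, robot gives the robot as it stands.
- The arm moves only by the tool send_rows, never from a script. Its argument "moves" is one flat list of numbers, 7 for each row, row after row: the opening, from 0 (shut) to 1 (fully open), then the shift along the world's x, y, z in cm, then the turn, a rotation vector about the world's x, y, z in rad. A call has 1 to 5 rows; each row is the pose to reach, as a shift and turn from the pose commanded when the call began; what a row does not reach only later rows make up. A row lasts 1/12 s, in which the tool goes at most 41.7 mm and 7.16 degrees, less where a joint would pass 70% of its speed; a pose out of reach is approached as far as the arm can. A call with a gripper value outside its range is refused whole. The fingers move at their own pace and stop on an object; "grip_force" is the grip in N (left out, the last holds). Time passes only in rows, so rows that repeat a pose let the fingers close. It gives the time, the measured TCP pose, the force, the opening and the grip force at its end, in the units of the state.
- monitor.get_obs(): the state, without advancing time (a new reading comes with each control period).
- cams.camera(name): name is "scene" or "top" or "wrist"; returns a dict with "pixels" (400x640x3 uint8, blue, green, red), "range_z" (400x640 float32, m along the optical axis (not along the pixel's ray), 0 where there is no reading), "fovy" (degrees; the focal length in pixels is half the picture's height over the tangent of half this angle, whatever the lens; pixels are square), "cx", "cy" (the principal point, pixels), "rvec" (rotation vector, rad) and "tvec" (3), from world to camera coordinates, as OpenCV has them; the wrist camera has in their place "hand_eye" (4x4, takes a point from camera to tool coordinates, whose origin is the TCP and whose axes are the flange's). Camera axes: x right, y down, z forward; pixel columns grow to the right and rows downward; lengths in m; the calibration is good to about 2 mm. A picture is of the moment at which its call begins: read the wrist's pose just before it.
- workorder.hand_in(): hands the job in; it is judged then, once.
The state is a dict: "time": time; "q": joint angles; "joint_velocities": joint speeds; "joint_torque": joint torques, N m; "position": TCP position; "tool_rot": TCP orientation; "ft_force": force on the tool from outside, world axes, zero at the start; "moment": the same for the moment, N m; "grip_width": finger opening in m; "grip_force": force on a finger pad.
Only numpy, scipy, OpenCV 4.12 (cv2) and the standard library are available. Lean on these libraries where they do the work, as an engineer would, in place of code of your own. Each camera call takes 0.05 s, during which the arm holds its last target. There are 200 camera calls.

## Working session

There is one attempt and no reset: what is moved stays moved. The work goes in short steps, Python scripts to look and compute and a tool call to move; the robot and the scene stay as the last step left them, time stands still between calls to the robot, and variables do not carry over. Pictures are saved under pics/ and viewed, at most 10 in all, crops included, and the job is handed in when it is done.

Besides the shell and the picture viewer there is one more tool, called as name(argument=value, ...), one argument or row to a line, values as JSON. send_rows: Moves the arm, as the interface text tells. Its arguments: {"type":"object","properties":{"moves":{"type":"array","items":{"type":"number"}},"grip_force":{"type":"number"}},"required":["moves"]}

```bash
mkdir -p pics; ls; cat > h.py <<'E'
import numpy as np, cv2
from rig import monitor, cams, workorder, robot
def K(c):
    f=200/np.tan(np.radians(c["fovy"])/2); return np.array([[f,0,c["cx"]],[0,f,c["cy"]],[0,0,1]])
def cast(c,uv,z):
    R=cv2.Rodrigues(np.array(c["rvec"],float))[0]; t=np.array(c["tvec"],float).ravel()
    d=np.c_[np.atleast_2d(uv),np.ones(len(np.atleast_2d(uv)))]@np.linalg.inv(K(c)).T@R
    o=-R.T@t; return o+d*((z-o[2])/d[:,2])[:,None]
def proj(c,P):
    return cv2.projectPoints(np.array(P,float).reshape(-1,3),np.array(c["rvec"],float),np.array(c["tvec"],float),K(c),None)[0].reshape(-1,2)
E
python3 - <<'E'
from h import *
for n in ("top","scene"):
    c=cams.camera(n); cv2.imwrite(f"pics/{n}0.png",c["pixels"]); print(n,c["fovy"],c["cx"],c["cy"],c["rvec"],c["tvec"],c.keys())
print(monitor.get_obs())
E
```

```text
pics
top 49.83136174636712 313.7290295377691 193.41085678068796 [ 2.15705467 -2.20301673  0.11368273] [-0.00459973  0.61879058  1.52301741] dict_keys(['pixels', 'range_z', 'fovy', 'cx', 'cy', 'rvec', 'tvec'])
scene 53.97358532436919 313.84865057073176 200.89778841588614 [ 2.21286607  0.8737261  -0.3713327 ] [-0.43572471 -0.24556696  1.43186742] dict_keys(['pixels', 'range_z', 'fovy', 'cx', 'cy', 'rvec', 'tvec'])
{'time': 0.1, 'q': array([ 9.93489653e-01,  5.28402603e-01,  1.43377300e+00, -1.44484992e-05,
        1.18140792e+00, -1.78492124e-01]), 'joint_velocities': array([ 0.00205034, -0.00187855, -0.00438127,  0.00029407, -0.00075365,
        0.00078518]), 'joint_torque': array([ 9.72477847e-05, -4.40983415e+01, -1.77150017e+01,  6.34853239e-02,
        5.33653074e-02, -4.05621768e-05]), 'position': array([0.24232313, 0.57542153, 0.23565177]), 'tool_rot': array([ 1.98085593e-01,  9.80184221e-01, -9.27663288e-04, -3.61075006e-04]), 'ft_force': array([0.0311032 , 0.41985483, 0.1792485 ]), 'moment': array([-0.04416265,  0.00407791,  0.02808522]), 'grip_force': 0.0, 'grip_width': 0.08698717102901597}
```

View pics/top0.png

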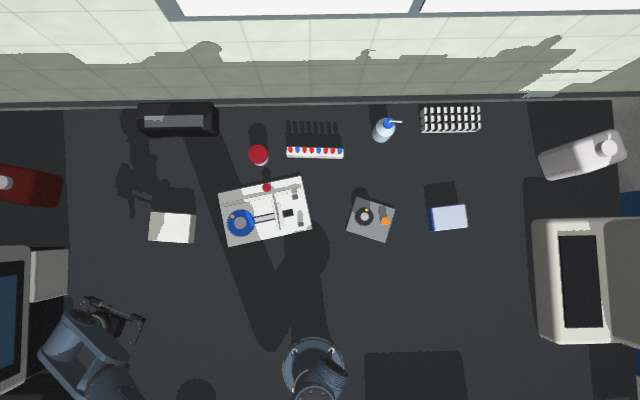

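View pics/scene0.png

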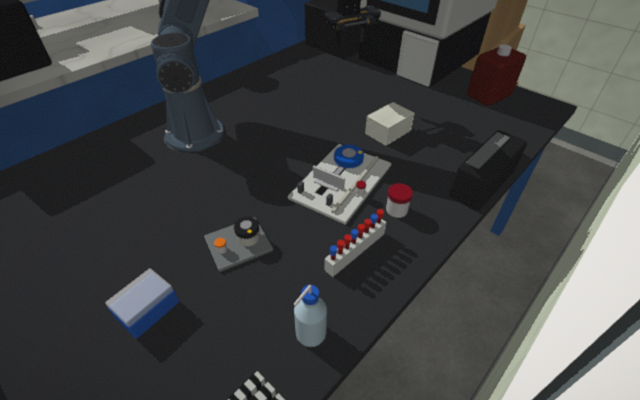

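The top view shows the loader at about (265,211), the blue ring at (240,222) with its dot at (233,216), and the fence near (277,212). The cup stands at (267,187) and the strainer at (365,216).

```bash
cat >> h.py <<'E'
def blob(m,k=0):
    n,l,s,ce=cv2.connectedComponentsWithStats(m.astype(np.uint8)); i=1+np.argsort(-s[1:,4])[k]; return s[i],ce[i],l==i
E
python3 - <<'E'
from h import *
c=cams.camera("top"); im=c["pixels"]; h=cv2.cvtColor(im,cv2.COLOR_BGR2HSV)
roi=np.zeros((400,640),bool); roi[170:260,205:325]=1
b=(h[...,0]>100)&(h[...,0]<125)&(h[...,1]>150)&(h[...,2]>50)&roi
s,ce,m=blob(b); pts=np.argwhere(m)[:,::-1].astype(np.float32)
(cc,r)=cv2.minEnclosingCircle(pts); print(s,cc,r,cast(c,cc,0.045))
y=(h[...,0]>18)&(h[...,0]<35)&(h[...,1]>120)&(h[...,2]>100)&roi
s,ce,m=blob(y); print(s,ce,cast(c,ce,.045))
w=(h[...,2]>110)&(h[...,1]<60)&roi
s,ce,m=blob(w); rc=cv2.minAreaRect(np.argwhere(m)[:,::-1].astype(np.float32)); P=cast(c,cv2.boxPoints(rc),.014);print(rc,P,P.mean(0))
for i in range(2): print(np.linalg.norm(P[i+1]-P[i]),np.degrees(np.arctan2(*(P[i+1]-P[i])[1::-1])))
cv2.imwrite("pics/topcrop.png",cv2.resize(im[165:260,200:330],None,fx=6,fy=6,interpolation=cv2.INTER_CUBIC))
E
```

```text
[227 210  28  26 395] (240.5, 222.5) 13.509356498718262 [[0.51908315 0.24372716 0.045     ]]
[231 215   3   3   8] [231.875 216.125] [[0.54226001 0.27406337 0.045     ]]
((264.3108825683594, 211.00038146972656), (55.18428039550781, 86.46153259277344), 77.79953002929688) [[ 0.62805287  0.33586738  0.014     ]
 [ 0.68873464  0.02813075  0.014     ]
 [ 0.49160602 -0.01025241  0.014     ]
 [ 0.43279326  0.29429997  0.014     ]] [0.5602967  0.16201142 0.014     ]
0.31366240984121985 -78.84510626287783
0.20083067386662315 -168.98172889741323
```

View pics/topcrop.png

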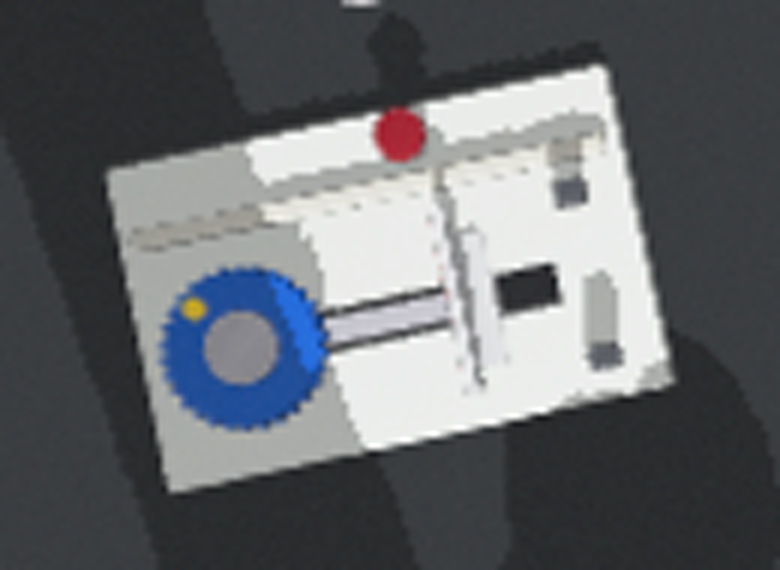

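The crop shows the loader clearly: ring at crop (243,348), yellow dot at (194,308), fence around (460,280), cup at (400,135). I'll move above it with the fingers shut and take a wrist view.

send_rows(
  moves=[0,3,-3,2,0,0,0.12,0,6,-6,4,0,0,0.24,0,9,-9,6,0,0,0.36,0,12,-12,8,0,0,0.48,0,14.5,-15,10,0,0,0.59],
)

```text
time: 0.57
position: [0.3743, 0.4406, 0.3261]
tool_rot: [-0.099, 0.995, -0.0, -0.0]
ft_force: [0.8, 0.8, 0.6]
grip_width: 0.0617
grip_force: 0.0
```

send_rows(
  moves=[0,2,-3.4,0,0,0,0,0,4,-6.8,0,0,0,0,0,6,-10,0,0,0,0,0,8,-13.5,0,0,0,0,0,9.5,-17,0,0,0,0],
)

```text
time: 0.98
position: [0.4697, 0.2702, 0.3257]
tool_rot: [-0.095, 0.995, -0.0, 0.0]
ft_force: [-0.6, -0.1, -0.3]
grip_width: 0.0285
grip_force: 0.0
```

send_rows(
  moves=[0,2,-3,0,0,0,0,0,2,-5,0,0,0,0,0,2,-5,0,0,0,0,0,2,-5,0,0,0,0,0,2,-5,0,0,0,0],
)

```text
time: 1.4
position: [0.4881, 0.2225, 0.3257]
tool_rot: [-0.095, 0.995, 0.0, -0.0]
ft_force: [1.0, -1.0, -0.3]
grip_width: 0.0016
grip_force: 0.0
```

```bash
python3 - <<'E'
from h import *
o=monitor.get_obs(); c=cams.camera("wrist"); cv2.imwrite("pics/w0.png",c["pixels"])
print(o["position"],o["tool_rot"],o["q"],o["ft_force"],c["fovy"],c["hand_eye"],o["grip_width"])
np.save("w0.npy",dict(c=c,o=o),allow_pickle=True)
E
```

```text
[0.48805647 0.22253796 0.32571581] [-9.54805599e-02  9.95431194e-01  3.41397452e-04 -2.91510765e-04] [ 2.18947114e-01  3.10034994e-01  1.53810560e+00  7.78989003e-04
  1.29394674e+00 -1.54331480e+00] [ 1.03938357 -0.99896317 -0.25137205] 68.95829165140039 [[ 2.42581392e-04 -9.68796784e-01 -2.47856274e-01  6.81046014e-02]
 [ 9.99999845e-01  1.10874182e-04  5.45343482e-04  6.53655888e-04]
 [-5.00846150e-04 -2.47856368e-01  9.68796661e-01 -1.48064289e-01]
 [ 0.00000000e+00  0.00000000e+00  0.00000000e+00  1.00000000e+00]] 0.0016344177829786355
```

View pics/w0.png

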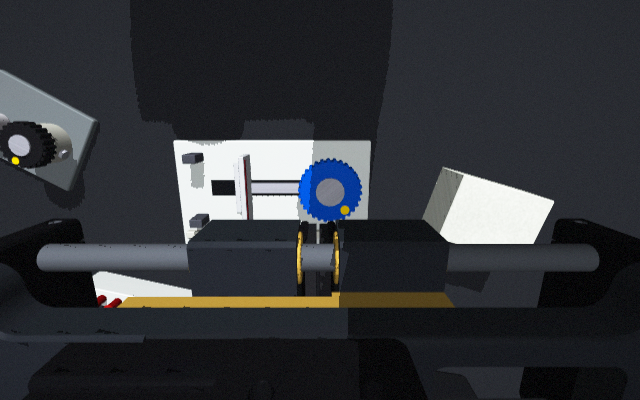

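The wrist view shows the ring at (330,190), dot at (345,210), fence at (243,188), end stops at (193,158) and (199,222), and the shut fingertips at about (318,235).

```bash
cat >> h.py <<'E'
from scipy.spatial.transform import Rotation as Rn
def wristcam(o,c):
    T=np.eye(4); T[:3,:3]=Rn.from_quat(o["tool_rot"]).as_matrix(); T[:3,3]=o["position"]
    M=np.linalg.inv(T@np.array(c["hand_eye"])); c["rvec"]=cv2.Rodrigues(M[:3,:3])[0].ravel(); c["tvec"]=M[:3,3]; return c
def masks(im):
    h=cv2.cvtColor(im,cv2.COLOR_BGR2HSV); H,S,V=h[...,0],h[...,1],h[...,2]
    return dict(blue=(H>100)&(H<130)&(S>150)&(V>50),yel=(H>18)&(H<35)&(S>120)&(V>100),red=((H<8)|(H>172))&(S>100)&(V>80),white=(V>110)&(S<60))
def ring(c,roi):
    """ring centre, radius, dot from camera c, roi=(u0,u1,v0,v1)"""
    q=np.zeros((400,640),bool); q[roi[2]:roi[3],roi[0]:roi[1]]=1; m=masks(c["pixels"])
    _,_,b=blob(m["blue"]&q); P=cast(c,np.argwhere(b)[:,::-1],.045)[:,:2]
    (x,y),r=cv2.minEnclosingCircle(cv2.convexHull(P.astype(np.float32)))
    s,ce,_=blob(m["yel"]&q); d=cast(c,ce,.045)[0,:2]
    return np.array([x,y]),r,d,s[4]
E
python3 - <<'E'
from h import *
D=np.load("w0.npy",allow_pickle=True).item(); c=wristcam(D["o"],D["c"])
ce,r,d,n=ring(c,(280,380,140,235)); print("ring",ce,r,"dot",d,np.degrees(np.arctan2(*(d-ce)[::-1])),np.linalg.norm(d-ce),n)
q=np.zeros((400,640),bool); q[140:235,215:280]=1
_,e,m=blob(masks(c["pixels"])["red"]&q); uv=np.argwhere(m)[:,::-1]; P=cast(c,uv,.055)[:,:2]
print("stripe",P.mean(0),len(P),P.min(0),P.max(0)); vx,vy,*_=cv2.fitLine(P.astype(np.float32),cv2.DIST_L2,0,.01,.01).ravel(); print(np.degrees(np.arctan2(vy,vx)))
im=c["pixels"][140:250,170:385]; cv2.imwrite("pics/w0c.png",cv2.resize(im,None,fx=3.6,fy=3.6,interpolation=cv2.INTER_CUBIC))
R=c["range_z"]; print(np.round(R[225:250:6,290:350:6],3))
E
```

```text
ring [0.51667047 0.2488196 ] 0.04992811009287834 dot [0.54141123 0.27611296] 47.80845240338269 0.03683792886605777 60
stripe [0.5450802 0.1267059] 14 [0.53524073 0.12541088] [0.55498886 0.12801003]
7.498078
[[0.087 0.087 0.164 0.17  0.169 0.168 0.168 0.163 0.087 0.086]
 [0.082 0.082 0.156 0.16  0.159 0.16  0.16  0.156 0.082 0.082]
 [0.078 0.078 0.087 0.151 0.15  0.151 0.152 0.147 0.08  0.078]
 [0.073 0.075 0.089 0.144 0.143 0.147 0.144 0.14  0.079 0.074]
 [0.075 0.076 0.083 0.083 0.083 0.083 0.083 0.083 0.079 0.074]]
```

View pics/w0c.png

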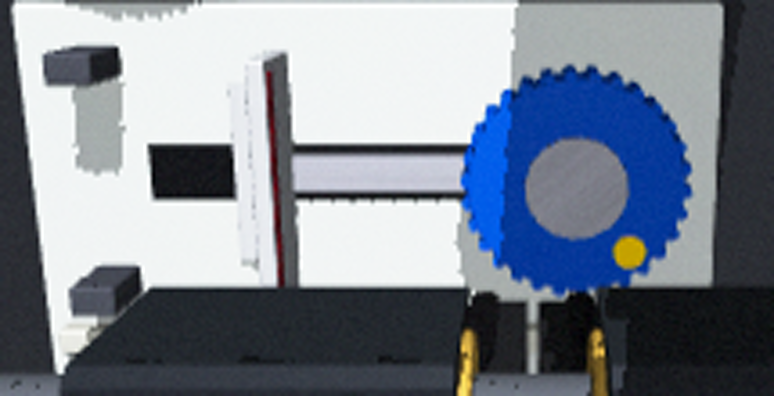

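The crop shows the ring free of obstacles all round, with the fence well clear, and shut fingertips about 20 mm across. I'll descend on the ring's robot side, tips at about 31 mm height (above the rib), and touch the rim.

send_rows(
  moves=[0,-3.9,1.05,-4,0,0,0,0,-3.9,1.05,-8,0,0,0,0,-3.9,1.05,-12,0,0,0,0,-3.9,1.05,-16,0,0,0,0,-3.9,1.05,-16,0,0,0],
)

```text
time: 1.87
position: [0.4442, 0.2327, 0.1604]
tool_rot: [-0.097, 0.995, -0.001, -0.006]
ft_force: [-1.8, 0.1, 0.3]
grip_width: 0.0004
grip_force: 0.0
```

send_rows(
  moves=[0,0,0,-4,0,0,0,0,0,0,-8,0,0,0,0,0,0,-12,0,0,0,0,0,0,-12,0,0,0,0,0,0,-12,0,0,0],
)

```text
time: 2.28
position: [0.4485, 0.2329, 0.0447]
tool_rot: [-0.096, 0.995, -0.0, -0.002]
ft_force: [-0.1, 0.0, 0.2]
grip_width: 0.0008
grip_force: 0.0
```

```bash
python3 - <<'E'
from h import *
o=monitor.get_obs(); print(o["position"],o["ft_force"])
c=cams.camera("top"); print(ring(c,(205,325,170,260)))
E
```

```text
[0.44847768 0.23294981 0.04471952] [-0.124163    0.0148076   0.24619064]
(array([0.5194723 , 0.24379544]), 0.04676562920212746, array([0.54226001, 0.27406337]), np.int32(8))
```

send_rows(
  moves=[0,0.78,0.15,0,0,0,0,0,0.98,0.19,0,0,0,0,0,0.98,0.19,0,0,0,0],
)

```text
time: 2.58
position: [0.461, 0.2351, 0.049]
tool_rot: [-0.096, 0.995, 0.0, 0.003]
ft_force: [-0.7, -0.1, 0.1]
grip_width: 0.0006
grip_force: 0.6
```

send_rows(
  moves=[0,0.2,0.04,0,0,0,0,0,0.2,0.04,0,0,0,0],
)

```text
time: 2.75
position: [0.4612, 0.2348, 0.0475]
tool_rot: [-0.096, 0.995, 0.0, 0.0]
ft_force: [-3.2, 0.4, 2.2]
grip_width: 0.0008
grip_force: 1.5
```

send_rows(
  moves=[0,0.2,0.04,0,0,0,0,0,0.2,0.04,0,0,0,0],
)

```text
time: 2.92
position: [0.4614, 0.2346, 0.0463]
tool_rot: [-0.096, 0.995, -0.0, -0.002]
ft_force: [-5.8, -1.2, 3.5]
grip_width: 0.0001
grip_force: 2.7
```

Contact gives a ring rim where expected, and the arm is compliant (~3 N/mm). I'll work out one lap of the tip round the rim at fixed orientation (each row as a shift in the move units).

```bash
cat > path.py <<'E'
import numpy as np
a,b,r=9.5,10.5,47.
def lap():
    P=[]
    for k,(sx,sy) in enumerate([(-1,-1),(1,-1),(1,1),(-1,1)]):
        f0=180+90*k; c=np.array([sx*a,sy*b])
        s=c+r*np.array([np.cos(np.radians(f0)),np.sin(np.radians(f0))])
        prev=P[-1] if P else np.array([-r-a,0.])
        P+=[(prev+s)/2,s]+[c+r*np.array([np.cos(t),np.sin(t)]) for t in np.radians(f0+np.arange(1,9)*11.25)]
    return np.array(P)
R=np.array([[.981,-.193],[.193,.981]])
if __name__=="__main__":
    P=np.vstack([[-r-a,0],lap()])@R.T/10
    for i in range(0,40,5): print(i//5,[list(map(float,v)) for v in np.round(P[i+1:i+6]-P[i],2)])
E
python3 path.py
```

```text
0 [[0.1, -0.52], [0.2, -1.03], [0.47, -1.91], [0.9, -2.73], [1.48, -3.44]]
1 [[0.71, -0.59], [1.52, -1.02], [2.4, -1.29], [3.32, -1.38], [4.24, -1.29]]
2 [[0.93, 0.18], [1.86, 0.37], [2.75, 0.63], [3.56, 1.06], [4.27, 1.65]]
3 [[0.59, 0.71], [1.02, 1.52], [1.29, 2.4], [1.38, 3.32], [1.29, 4.24]]
4 [[-0.2, 1.03], [-0.41, 2.06], [-0.67, 2.94], [-1.1, 3.76], [-1.69, 4.47]]
5 [[-0.71, 0.59], [-1.52, 1.02], [-2.4, 1.29], [-3.32, 1.38], [-4.24, 1.29]]
6 [[-0.93, -0.18], [-1.86, -0.37], [-2.75, -0.63], [-3.56, -1.06], [-4.27, -1.65]]
7 [[-0.59, -0.71], [-1.02, -1.52], [-1.29, -2.4], [-1.38, -3.32], [-1.29, -4.24]]
```

send_rows(
  moves=[0,0.1,-0.52,0,0,0,0,0,0.2,-1.03,0,0,0,0,0,0.47,-1.91,0,0,0,0,0,0.9,-2.73,0,0,0,0,0,1.48,-3.44,0,0,0,0],
)

```text
time: 3.33
position: [0.4793, 0.2001, 0.046]
tool_rot: [-0.095, 0.995, 0.0, 0.001]
ft_force: [-0.9, 1.1, -0.4]
grip_width: 0.0003
grip_force: 0.5
```

send_rows(
  moves=[0,0.71,-0.59,0,0,0,0,0,1.52,-1.02,0,0,0,0,0,2.4,-1.29,0,0,0,0,0,3.32,-1.38,0,0,0,0,0,4.24,-1.29,0,0,0,0],
)

```text
time: 3.75
position: [0.5224, 0.1875, 0.046]
tool_rot: [-0.095, 0.995, -0.0, 0.001]
ft_force: [0.4, -0.6, 0.3]
grip_width: 0.0006
grip_force: 0.0
```

```bash
cat > chk.py <<'E'
from h import *
o=monitor.get_obs(); print(o["time"],o["position"],o["ft_force"])
C=np.array([.518,.2465])
L=R=np.array([[.981,-.193],[.193,.981]]); print("tcp in ring-centred loader mm",(o["position"][:2]-C)@L*1000)
for n,roi in (("top",(205,325,170,260)),("scene",(320,380,130,185))):
    c=cams.camera(n); q=np.zeros((400,640),bool); q[roi[2]:roi[3],roi[0]:roi[1]]=1
    m=masks(c["pixels"])["yel"]&q
    if m.sum()<2: print(n,"no dot"); continue
    s,ce,_=blob(m); d=cast(c,ce,.045)[0,:2]-C; print(n,s[4],"dot angle",np.degrees(np.arctan2(d[1],d[0])),np.linalg.norm(d)*1000)
E
python3 chk.py
```

```text
3.75 [0.52238592 0.18750462 0.04600495] [ 0.44744716 -0.60369318  0.30283884]
tcp in ring-centred loader mm [ -7.08351962 -58.72095196]
top no dot
scene 7 dot angle 95.41205694243314 39.042331018839064
```

The dot advanced about 47° and then the tip lost contact, so I'll probe for the rim from this side.

send_rows(
  moves=[0,-0.04,0.2,0,0,0,0,0,-0.04,0.2,0,0,0,0],
)

```text
time: 4.02
position: [0.5205, 0.1891, 0.0459]
tool_rot: [-0.096, 0.995, -0.001, 0.0]
ft_force: [1.7, -6.1, 0.4]
grip_width: 0.0008
grip_force: 2.9
```

send_rows(
  moves=[0,-0.04,0.2,0,0,0,0,0,-0.04,0.2,0,0,0,0],
)

```text
time: 4.18
position: [0.5201, 0.1894, 0.046]
tool_rot: [-0.097, 0.995, -0.002, 0.0]
ft_force: [2.6, -13.3, 0.2]
grip_width: 0.0005
grip_force: 6.4
```

send_rows(
  moves=[0,-0.04,0.2,0,0,0,0,0,-0.04,0.2,0,0,0,0],
)

```text
time: 4.35
position: [0.5199, 0.1896, 0.046]
tool_rot: [-0.098, 0.995, -0.004, -0.0]
ft_force: [3.3, -19.2, 1.1]
grip_width: 0.0005
grip_force: 9.7
```

send_rows(
  moves=[0,-0.04,0.2,0,0,0,0,0,-0.04,0.2,0,0,0,0],
)

```text
time: 4.52
position: [0.5197, 0.1899, 0.0461]
tool_rot: [-0.098, 0.995, -0.005, -0.0]
ft_force: [3.4, -25.6, 0.9]
grip_width: 0.0007
grip_force: 13.1
```

Rim found at 57 mm with ~3 N/mm stiffness. I'll back off to about a 3 mm preload and recompute the lap.

```bash
sed -i 's/^a,b,r=.*/a,b,r=10.,9.5,44.5/' path.py; sed -i 's/np.array(\[-r-a,0.\])/np.array([-r-a,b])/; s/\[\[-r-a,0\]/[[-r-a,b]/' path.py; python3 path.py
```

```text
0 [[0.18, -0.93], [0.37, -1.86], [0.62, -2.7], [1.03, -3.47], [1.58, -4.14]]
1 [[0.67, -0.55], [1.44, -0.97], [2.28, -1.22], [3.14, -1.31], [4.01, -1.23]]
2 [[0.98, 0.19], [1.96, 0.39], [2.8, 0.64], [3.57, 1.05], [4.24, 1.6]]
3 [[0.55, 0.67], [0.97, 1.44], [1.22, 2.28], [1.31, 3.14], [1.23, 4.01]]
4 [[-0.18, 0.93], [-0.37, 1.86], [-0.62, 2.7], [-1.03, 3.47], [-1.58, 4.14]]
5 [[-0.67, 0.55], [-1.44, 0.97], [-2.28, 1.22], [-3.14, 1.31], [-4.01, 1.23]]
6 [[-0.98, -0.19], [-1.96, -0.39], [-2.8, -0.64], [-3.57, -1.05], [-4.24, -1.6]]
7 [[-0.55, -0.67], [-0.97, -1.44], [-1.22, -2.28], [-1.31, -3.14], [-1.23, -4.01]]
```

send_rows(
  moves=[0,0.1,-0.5,0,0,0,0,0,0.1,-0.5,0,0,0,0],
)

```text
time: 4.68
position: [0.5196, 0.1892, 0.0459]
tool_rot: [-0.095, 0.995, -0.001, -0.0]
ft_force: [2.1, -8.6, -0.1]
grip_width: 0.0002
grip_force: 4.7
```

send_rows(
  moves=[0,0.98,0.19,0,0,0,0,0,1.96,0.39,0,0,0,0,0,2.8,0.64,0,0,0,0,0,3.57,1.05,0,0,0,0,0,4.24,1.6,0,0,0,0],
)

```text
time: 5.1
position: [0.5625, 0.2071, 0.0458]
tool_rot: [-0.096, 0.995, -0.0, -0.0]
ft_force: [1.2, -3.4, 0.7]
grip_width: 0.0003
grip_force: 1.2
```

send_rows(
  moves=[0,0.55,0.67,0,0,0,0,0,0.97,1.44,0,0,0,0,0,1.22,2.28,0,0,0,0,0,1.31,3.14,0,0,0,0,0,1.23,4.01,0,0,0,0],
)

```text
time: 5.52
position: [0.5775, 0.2488, 0.0464]
tool_rot: [-0.096, 0.995, 0.001, 0.003]
ft_force: [7.7, -0.3, -2.6]
grip_width: 0.0006
grip_force: 3.4
```

```bash
python3 chk.py
```

```text
5.5167 [0.577489   0.24880768 0.04642163] [ 7.74920748 -0.29948148 -2.60637229]
tcp in ring-centred loader mm [58.80409641 -9.21754115]
top no dot
scene 5 dot angle -155.47562488213558 34.08120299423788
```

The dot went on a further 110° in that quarter with no slip; total is about 157°. I'll continue half a lap.

send_rows(
  moves=[0,-0.18,0.93,0,0,0,0,0,-0.37,1.86,0,0,0,0,0,-0.62,2.7,0,0,0,0,0,-1.03,3.47,0,0,0,0,0,-1.58,4.14,0,0,0,0],
)

```text
time: 6.03
position: [0.5625, 0.2923, 0.0467]
tool_rot: [-0.095, 0.995, 0.002, 0.005]
ft_force: [6.4, 4.0, -2.8]
grip_width: 0.0004
grip_force: 3.6
```

send_rows(
  moves=[0,-0.67,0.55,0,0,0,0,0,-1.44,0.97,0,0,0,0,0,-2.28,1.22,0,0,0,0,0,-3.14,1.31,0,0,0,0,0,-4.01,1.23,0,0,0,0],
)

```text
time: 6.45
position: [0.5182, 0.3053, 0.0464]
tool_rot: [-0.095, 0.995, 0.003, 0.001]
ft_force: [1.1, 10.3, 0.2]
grip_width: 0.0005
grip_force: 5.9
```

```bash
python3 chk.py
```

```text
6.45 [0.51820997 0.30534965 0.04638608] [ 1.05166002 10.25206686  0.16608207]
tcp in ring-centred loader mm [11.56396488 57.69097854]
top 9 dot angle -40.754866499536526 37.90213369932953
scene 6 dot angle -34.71976484888564 36.503537684679614
```

send_rows(
  moves=[0,-0.98,-0.19,0,0,0,0,0,-1.96,-0.39,0,0,0,0,0,-2.8,-0.64,0,0,0,0,0,-3.57,-1.05,0,0,0,0,0,-4.24,-1.6,0,0,0,0],
)

```text
time: 6.97
position: [0.4727, 0.2876, 0.0462]
tool_rot: [-0.096, 0.995, 0.001, -0.002]
ft_force: [-2.8, 3.6, 3.2]
grip_width: 0.0005
grip_force: 1.9
```

send_rows(
  moves=[0,-0.55,-0.67,0,0,0,0,0,-0.97,-1.44,0,0,0,0,0,-1.22,-2.28,0,0,0,0,0,-1.31,-3.14,0,0,0,0,0,-1.23,-4.01,0,0,0,0],
)

```text
time: 7.38
position: [0.4609, 0.2434, 0.0455]
tool_rot: [-0.095, 0.995, -0.0, -0.003]
ft_force: [-6.8, 1.1, 2.7]
grip_width: 0.0008
grip_force: 3.2
```

```bash
python3 chk.py
```

```text
7.3833 [0.46090883 0.24341687 0.04545523] [-6.84983118  1.12086857  2.71857027]
tcp in ring-centred loader mm [-56.6014861    7.99404908]
top 9 dot angle 74.61359680285044 35.92137260003772
scene 6 dot angle 78.2034111001642 38.12603108825483
```

Total is about 388° (dot at 76°). Three more quarters bring it to two turns; I'll check before the last.

send_rows(
  moves=[0,0.18,-0.93,0,0,0,0,0,0.37,-1.86,0,0,0,0,0,0.62,-2.7,0,0,0,0,0,1.03,-3.47,0,0,0,0,0,1.58,-4.14,0,0,0,0],
)

```text
time: 7.9
position: [0.4774, 0.2009, 0.0453]
tool_rot: [-0.095, 0.995, -0.001, -0.003]
ft_force: [-4.2, -2.4, 0.4]
grip_width: 0.0002
grip_force: 2.2
```

send_rows(
  moves=[0,0.67,-0.55,0,0,0,0,0,1.44,-0.97,0,0,0,0,0,2.28,-1.22,0,0,0,0,0,3.14,-1.31,0,0,0,0,0,4.01,-1.23,0,0,0,0],
)

```text
time: 8.32
position: [0.5218, 0.1895, 0.0456]
tool_rot: [-0.095, 0.995, -0.0, 0.001]
ft_force: [-0.1, -2.8, -2.7]
grip_width: 0.0005
grip_force: 1.6
```

```bash
python3 chk.py
```

```text
8.3167 [0.52183046 0.18946943 0.04563452] [-0.12603572 -2.78259599 -2.65620307]
tcp in ring-centred loader mm [ -7.24921795 -56.68627112]
top 2 dot angle -171.28831651712068 39.945763934337336
scene no dot
```

send_rows(
  moves=[0,0.98,0.19,0,0,0,0,0,1.96,0.39,0,0,0,0,0,2.8,0.64,0,0,0,0,0,3.57,1.05,0,0,0,0,0,4.24,1.6,0,0,0,0],
)

```text
time: 8.83
position: [0.5653, 0.2065, 0.0461]
tool_rot: [-0.095, 0.995, -0.0, 0.002]
ft_force: [2.8, -4.0, -3.5]
grip_width: 0.0006
grip_force: 2.0
```

send_rows(
  moves=[0,0.55,0.67,0,0,0,0,0,0.97,1.44,0,0,0,0,0,1.22,2.28,0,0,0,0,0,1.31,3.14,0,0,0,0,0,1.23,4.01,0,0,0,0],
)

```text
time: 9.25
position: [0.5774, 0.2486, 0.0466]
tool_rot: [-0.096, 0.995, 0.0, 0.003]
ft_force: [7.0, -2.1, -1.5]
grip_width: 0.0007
grip_force: 5.1
```

```bash
python3 chk.py
```

```text
9.25 [0.57739668 0.24858456 0.04664658] [ 7.00980077 -2.07809267 -1.49548582]
tcp in ring-centred loader mm [58.67046049 -9.4186101 ]
top 10 dot angle -56.473388554933315 36.10654041984883
scene 8 dot angle -53.767813834305365 34.61833883004398
```

Dot is at −55° in the second turn, with 103° to go: one quarter less its last row.

send_rows(
  moves=[0,-0.18,0.93,0,0,0,0,0,-0.37,1.86,0,0,0,0,0,-0.62,2.7,0,0,0,0,0,-1.03,3.47,0,0,0,0,0,-1.58,4.14,0,0,0,0],
)

```text
time: 9.77
position: [0.5626, 0.2921, 0.047]
tool_rot: [-0.095, 0.995, 0.002, 0.005]
ft_force: [6.8, 3.4, -2.5]
grip_width: 0.0005
grip_force: 3.6
```

send_rows(
  moves=[0,-0.67,0.55,0,0,0,0,0,-1.44,0.97,0,0,0,0,0,-2.28,1.22,0,0,0,0,0,-3.14,1.31,0,0,0,0],
)

```text
time: 10.1
position: [0.5282, 0.3061, 0.0469]
tool_rot: [-0.095, 0.995, 0.003, 0.003]
ft_force: [0.8, 7.1, -0.1]
grip_width: 0.0004
grip_force: 3.0
```

```bash
python3 chk.py
```

```text
10.1 [0.52816377 0.30606172 0.04688591] [ 0.7918494   7.05935818 -0.11673461]
tcp in ring-centred loader mm [21.46606893 56.46844322]
top no dot
scene 6 dot angle 47.765161503620824 38.5388703861596
```

Two turns are done, with the dot at about 48° where it began. I'll withdraw outward, lift over, and look before pushing the fence.

send_rows(
  moves=[0,-0.2,1,0,0,0,0,0,-0.4,2,0,0,0,0,0,-0.4,2,3,0,0,0,0,-0.4,2,6.5,0,0,0,0,-0.4,2,8,0,0,0],
)

```text
time: 10.62
position: [0.5236, 0.3235, 0.1289]
tool_rot: [-0.096, 0.995, 0.001, 0.001]
ft_force: [0.7, -0.2, 0.3]
grip_width: 0.0003
grip_force: 0.0
```

send_rows(
  moves=[0,0.2,-3.25,0,0,0,0,0,0.4,-6.5,0,0,0,0,0,0.6,-9.75,0,0,0,0,0,0.8,-13,0,0,0,0,0,1,-16.2,0,0,0,0],
)

```text
time: 11.03
position: [0.5323, 0.1593, 0.1258]
tool_rot: [-0.096, 0.995, 0.0, -0.001]
ft_force: [1.2, 0.3, 0.5]
grip_width: 0.0006
grip_force: 0.0
```

```bash
python3 chk.py; python3 - <<'E'
from h import *
c=cams.camera("top"); cv2.imwrite("pics/t1.png",cv2.resize(c["pixels"][165:260,200:330],None,fx=6,fy=6,interpolation=cv2.INTER_CUBIC))
E
```

```text
11.0333 [0.53228953 0.15931553 0.12582842] [1.24037396 0.32977193 0.51434603]
tcp in ring-centred loader mm [ -2.80857727 -88.28584336]
top no dot
scene 4 dot angle 49.52168666828321 39.85266566556021
```

View pics/t1.png

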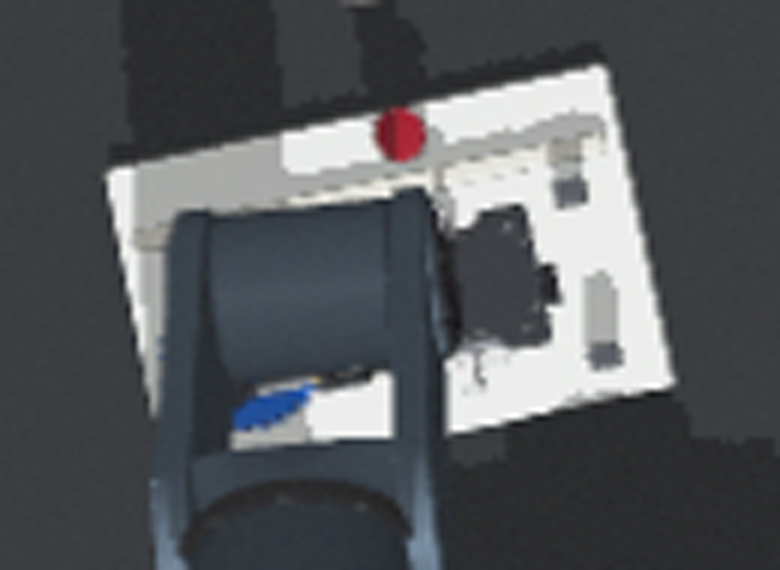

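The arm covers the ring in this view; the cup at crop (400,135) is unmoved. Now I'll descend between ring and fence.

send_rows(
  moves=[0,0.2,0.2,-3,0,0,0,0,0.2,0.2,-6,0,0,0,0,0.2,0.2,-8.1,0,0,0,0,0.2,0.2,-8.1,0,0,0,0,0.2,0.2,-8.1,0,0,0],
)

```text
time: 11.6
position: [0.534, 0.163, 0.0439]
tool_rot: [-0.096, 0.995, 0.0, -0.002]
ft_force: [0.5, 0.0, 0.4]
grip_width: 0.0005
grip_force: 0.0
```

send_rows(
  moves=[0,0.2,-1,0,0,0,0,0,0.4,-2,0,0,0,0,0,0.6,-3,0,0,0,0,0,0.8,-4,0,0,0,0,0,0.95,-4.9,0,0,0,0],
)

```text
time: 12.02
position: [0.5464, 0.1115, 0.0462]
tool_rot: [-0.095, 0.995, 0.0, 0.002]
ft_force: [0.6, 4.3, 3.7]
grip_width: 0.0006
grip_force: 2.3
```

```bash
python3 chk.py
```

```text
12.0167 [0.54636767 0.11154401 0.04621987] [0.56293974 4.34407993 3.72393891]
tcp in ring-centred loader mm [   1.78217626 -137.86678289]
top 9 dot angle 47.6818592652029 36.67749617790533
scene 4 dot angle 49.52168666828321 39.85266566556021
```

The ring dot reads 47.7° and the fence is moving (~4 N). I'll keep pushing until the end stops.

send_rows(
  moves=[0,0.16,-0.85,0,0,0,0,0,0.32,-1.7,0,0,0,0,0,0.5,-2.55,0,0,0,0,0,0.65,-3.4,0,0,0,0,0,0.8,-4.1,0,0,0,0],
)

```text
time: 12.53
position: [0.5531, 0.0706, 0.045]
tool_rot: [-0.095, 0.995, 0.0, 0.0]
ft_force: [-0.6, 12.3, 6.2]
grip_width: 0.0004
grip_force: 10.2
```

send_rows(
  moves=[0,0.04,-0.2,0,0,0,0,0,0.08,-0.4,0,0,0,0,0,0.08,-0.4,0,0,0,0],
)

```text
time: 12.78
position: [0.553, 0.0706, 0.0451]
tool_rot: [-0.094, 0.996, 0.003, -0.0]
ft_force: [0.0, 17.1, 6.7]
grip_width: 0.0004
grip_force: 9.3
```

send_rows(
  moves=[0,0.04,-0.2,0,0,0,0,0,0.08,-0.4,0,0,0,0,0,0.08,-0.4,0,0,0,0],
)

```text
time: 13.03
position: [0.553, 0.0703, 0.0452]
tool_rot: [-0.093, 0.996, 0.005, -0.0]
ft_force: [0.2, 31.4, 7.7]
grip_width: 0.0005
grip_force: 15.9
```

The fence is hard against its stops (force rises to 31 N with no motion). I'll back off, lift clear, and check.

send_rows(
  moves=[0,-0.2,1,0,0,0,0,0,-0.5,2.5,0,0,0,0,0,-0.5,2.5,3.5,0,0,0,0,-0.5,2.5,7,0,0,0,0,-0.5,2.5,10.5,0,0,0],
)

```text
time: 13.45
position: [0.548, 0.0876, 0.1493]
tool_rot: [-0.096, 0.995, -0.0, -0.003]
ft_force: [1.4, 0.6, 0.7]
grip_width: 0.0007
grip_force: 0.0
```

send_rows(
  moves=[0,-1,-3,2,0,0,0,0,-2,-6,4,0,0,0,0,-3,-9,6,0,0,0,0,-4,-12.5,8,0,0,0,0,-5,-16,10,0,0,0],
)

```text
time: 13.87
position: [0.4978, -0.0736, 0.2501]
tool_rot: [-0.096, 0.995, -0.0, -0.001]
ft_force: [1.3, -0.2, -0.2]
grip_width: 0.0004
grip_force: 0.0
```

send_rows(
  moves=[0,-1,-3,0,0,0,0,0,-2,-6,0,0,0,0,0,-3,-9,0,0,0,0,0,-3,-9,0,0,0,0,0,-3,-9,0,0,0,0],
)

```text
time: 14.28
position: [0.4682, -0.1637, 0.2492]
tool_rot: [-0.093, 0.996, 0.0, -0.001]
ft_force: [0.6, 0.1, -0.5]
grip_width: 0.0
grip_force: 0.0
```

```bash
python3 chk.py; python3 - <<'E'
from h import *
c=cams.camera("top"); a=cv2.resize(c["pixels"][140:260,200:400],None,fx=4,fy=4,interpolation=cv2.INTER_CUBIC)
cv2.imwrite("pics/t2.png",a)
E
```

```text
14.2833 [ 0.46815249 -0.16367138  0.24921339] [ 0.62484263  0.12665477 -0.52692795]
tcp in ring-centred loader mm [-128.06348373 -392.75755574]
top 9 dot angle 47.6818592652029 36.67749617790533
scene 6 dot angle 47.765161503620824 38.5388703861596
```

View pics/t2.png

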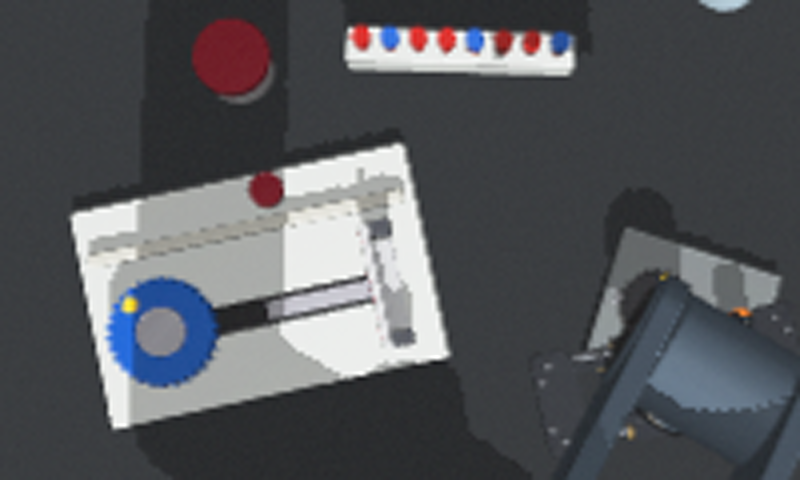

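The picture shows the fence at (385,285) against both stops at (380,228) and (402,335). The dot is back at (130,305), and the cup and rack are in place.

```bash
python3 -c "
from rig import workorder; print(workorder.hand_in())"
```

```text
the job is handed in; nothing more can be done
None
```

The job is handed in: the ring was loosened two full turns anticlockwise (yellow dot within about 1° of where it began), then the fence was pushed home against both end stops, with the black ring and loose items untouched.

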